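# Turn round the mirrored hinge brackets

### The job

Each compartment of the grey parts tray holds one L-shaped hinge bracket, and all three should stand the same way: tall leg towards the tray's blue end, foot towards the red end. Lift each bracket that stands mirrored (tall leg towards the red end), turn it back to front by half a turn and set it down upright and square on the floor of the compartment, one bracket to a compartment. Leave a bracket that is already right where it is, and do not tip any over.

Things in the scene. Friction and masses are not known exactly. Their poses are not given: they have to be found in the camera images.
- tray: Fixed grey tray, 386 (y) x 70 mm, solid 24 mm end blocks added: blue at +y (robot's left), red at -y. Origin: centre of underside, at table height. Compartments centred at y = -127, 0, 127 mm, 122 (y) x 60 mm inside; floor 5 mm thick, walls 5 mm thick, tops 15 mm up. A right bracket, centred, has its grip point 30 mm to the blue side of that centre, 67 mm up; a mirrored one 30 mm to the red side.
- leg_a (a point): Grip point of a silver L bracket (all three alike): on its tall leg's centre line, 62 mm above the underside. Foot 84 long, 30 wide, 22 mm high; leg at one end, 30 x 24 mm, 96 high with dark hinge barrel on top. Axes: z up, y along the foot from toe to tall leg (foot's middle at y = -30, toe end at -72 mm), x across the 30 mm thickness, gripped across x; green board on the +x face. About 160 g.
- leg_b (a point): Grip point of another such bracket, same shape, size and axes as leg_a: on the tall leg's centre line, 62 mm above the underside, y from toe towards the tall leg, x across the 30 mm thickness. Green board with brass dots on the +x face, bare silver with small black squares on the -x face.
- leg_c (a point): Grip point of another such bracket, same shape, size and axes as leg_a: on the tall leg's centre line, 62 mm above the underside, y from toe towards the tall leg, x across the 30 mm thickness. A bracket whose y points to the tray's blue end stands right; one whose y points to the red end is mirrored.
Things that resemble listed ones, but are neither listed nor needed, are in the scene too. What is shaped like the part that bears leg_a but pink or purple is not meant.

How it is judged (in metres and radians):
At the end, for the whole second after the job is handed in: All three brackets stand on the compartment floors, upright within 7 degrees, square within 17, tall leg to the blue end: grip point within 22 mm along the tray of 30 mm blue-ward of a compartment's centre, within 20 mm of the tray's centre line ((y of leg_a in the frame of tray between -0.119 and -0.075 m or y of leg_a in the frame of tray between 0.008 and 0.052 m or y of leg_a in the frame of tray between 0.135 and 0.179 m) and x of leg_a in the frame of tray between -0.02 and 0.02 m and z of leg_a in the frame of tray between 0.062 and 0.072 m and angle between each of leg_a, leg_b, leg_c's own z axis and vertical below 0.12 rad and angle between the x axis of each of leg_a, leg_b, leg_c and the x axis of tray, either way round below 0.3 rad and (y of leg_b in the frame of tray between -0.119 and -0.075 m or y of leg_b in the frame of tray between 0.008 and 0.052 m or y of leg_b in the frame of tray between 0.135 and 0.179 m) and x of leg_b in the frame of tray between -0.02 and 0.02 m and z of leg_b in the frame of tray between 0.062 and 0.072 m and (y of leg_c in the frame of tray between -0.119 and -0.075 m or y of leg_c in the frame of tray between 0.008 and 0.052 m or y of leg_c in the frame of tray between 0.135 and 0.179 m) and x of leg_c in the frame of tray between -0.02 and 0.02 m and z of leg_c in the frame of tray between 0.062 and 0.072 m); the robot touches nothing.
It fails at once if the bracket that already stood right was moved by more than 20 mm (distance of leg_b from where it was at the start of the episode above 0.02 m).
It fails at once if a bracket was tipped over (more than 40 degrees) (angle between any of leg_a, leg_b, leg_c's own z axis and vertical above 0.7 rad).
It also fails if it takes over 58 s, if anything falls off the work surface, if the arm or the gripper's body presses on something with over 40 N, if the wrist force passes 120 N, or if a joint passes its speed limit or range.

### The arm

A 6-joint arm with a two-finger parallel gripper is mounted at the origin on the work surface. World frame = base frame: x ahead of the robot, y to its left, z up, the work surface at z = 0. Lengths are in m, angles in degrees, forces in N, time in s.
With the tool pointing down it reaches from about 0.4 to 0.825 m from the base axis. Payload 7 kg.
Tool frame: the origin (TCP) lies midway between the tips of the shut fingers; the grasp point (between the pads) lies 19 mm behind it; z points along the fingers, y is the direction in which the jaws open and shut (so a half turn about z gives the same grasp; the last joint's range is limited). The gripper opens to 88 mm and grips with 3 to 60 N. Pads are 19 mm wide; open, the fingers measure 130 mm over their backs; the gripper's body (78 mm by 193 mm) begins 47 mm behind the grasp point.
Start: joints at [-48.925, 20.546, 0.682, 0, -70.136, -16.507], TCP at [0.281, -0.614, 0.227] pointing down, gripper open.
Joint ranges: [-176.03, 176.03], [-82.01, 121.73], [-58.28, 71.71], [-173.87, 95.51], [-174.79, -0.11], [-173.66, 173.66]. Speed limits (degrees/s): [136.94, 136.94, 172.46, 180, 180, 180].

### API

Orientations are given as a 3x3 rotation matrix whose columns are the frame's x, y, z axes.
In Python, from rig import robot gives the robot as it stands. Calls block until the motion is done:
- robot.goto(position, orientation): joint-space move of the TCP to a pose.
- robot.servo_line(position, ori=None, speed=0.15): straight line of the TCP; ori=None keeps the orientation; speed is the mean speed in m/s.
- robot.movej(angles): joint-space move.
- robot.move_gripper(opening): opening from 0.0 (shut) to 1.0 (fully open); the grip force is fixed at half the most; returns when the fingers have stopped.
- robot.dwell(seconds).
- robot.ik(position, orientation): joint angles nearest the present ones, or None.
- robot.grab_frame(name): name is "scene" or "side" or "wrist"; returns (picture, depth): 400x640x3 uint8, red, green, blue; 400x640 float32, m along the optical axis (not along the pixel's ray), 0 where there is no reading.
- robot.camera_info(name): a dict with "vfov" (degrees; the focal length in pixels is half the picture's height over the tangent of half this angle, whatever the lens; pixels are square), "cx", "cy" (the principal point, pixels), "view" (4x4, takes a point from world to camera coordinates); the wrist camera has in their place "T_tool_cam" (4x4, takes a point from camera to tool coordinates, whose origin is the TCP and whose axes are the flange's). Camera axes: x right, y down, z forward; pixel columns grow to the right and rows downward; lengths in m; the calibration is good to about 2 mm. The wrist camera is an equidistant fisheye: a pixel r from the principal point sees the ray r / f radians off the axis. A picture is of the moment at which its call begins: read the wrist's pose just before it. camera_info takes no time and is no camera call.
A pose or a line that the arm cannot do raises robot.Unreachable and nothing moves.
- robot.job_done(): hands the job in, once; it reports no verdict.
Readings, each from a call of its own:
- robot.read_t(): time.
- robot.read_qpos(): joint angles.
- robot.read_qvel(): joint speeds.
- robot.read_effort(): joint torques, N m.
- robot.read_position(): TCP position.
- robot.read_tcp_rot(): TCP orientation.
- robot.read_force(): force on the tool from outside, world axes, zero at the start.
- robot.read_ft_torque(): the same for the moment, N m.
- robot.read_grip_width(): opening from 0.0 (shut) to 1.0 (fully open).
Only numpy, scipy, OpenCV 4.12 (cv2) and the standard library are available. Lean on these libraries where they do the work, as an engineer would, in place of code of your own. Each camera call takes 0.05 s, during which the arm holds its last target.

## Working session

There is one attempt and no reset: what is moved stays moved. The work goes in short steps, each a Python script; the robot and the scene stay as the last script left them, time stands still between calls to the robot, and variables do not carry over. Pictures are saved under pics/ and viewed, and the job is handed in when it is done.

```bash
ls; mkdir -p pics
python3 - <<'E'
from rig import robot
import numpy as np,cv2
for n in ("scene","side"):
    im,d=robot.grab_frame(n); np.savez(f"pics/{n}0.npz",im=im,d=d)
    cv2.imwrite(f"pics/{n}0.png",im[:,:,::-1])
    ci=robot.camera_info(n); print(n,{k:np.round(v,3).tolist() for k,v in ci.items()})
print(robot.read_t())
E
```

```text
pics
scene {'vfov': 51.422, 'cx': 315.469, 'cy': 205.111, 'view': [[-0.379, 0.925, 0.004, 0.222], [0.645, 0.267, -0.716, -0.332], [-0.663, -0.269, -0.698, 1.27], [0.0, 0.0, 0.0, 1.0]]}
side {'vfov': 49.469, 'cx': 321.459, 'cy': 202.73, 'view': [[0.822, -0.569, -0.011, -0.518], [-0.33, -0.46, -0.824, 0.24], [0.464, 0.681, -0.566, 0.55], [0.0, 0.0, 0.0, 1.0]]}
0.1
```

View pics/scene0.png

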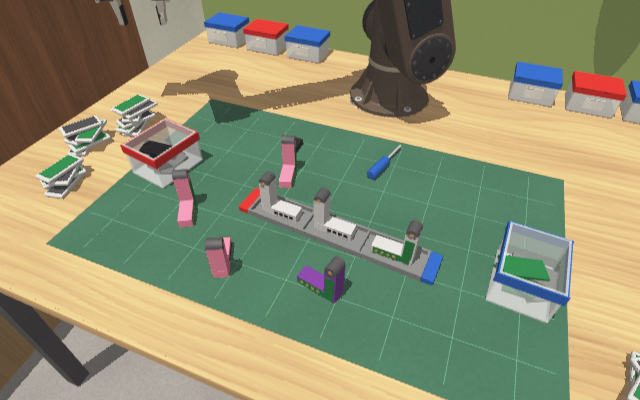

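View pics/side0.png

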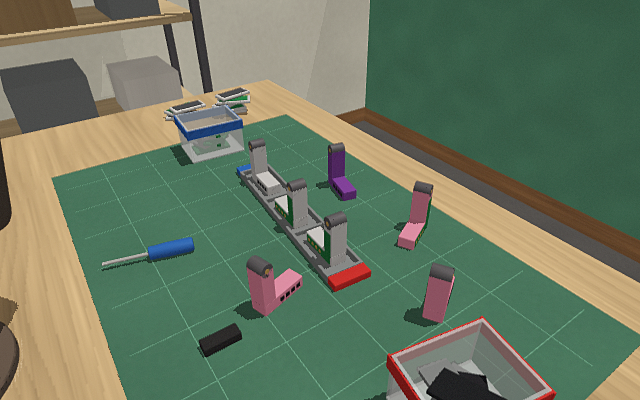

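The scene picture shows three silver brackets in the tray. Those with legs at px (267,193) and (322,210) have the leg on the red side, so they are mirrored. The one at (411,243) has its leg on the blue side and is right. Possible mix-ups are pink ones at (290,160), (183,197) and (218,257), and a purple one at (325,280). Those are all outside the tray. Next I'll measure the tray and brackets and check a close crop.

```bash
cat > h.py <<'E'
import numpy as np,cv2
def cloud(d,ci):
    f=d.shape[0]/2/np.tan(np.radians(ci["vfov"])/2)
    v,u=np.indices(d.shape)
    P=np.stack([(u-ci["cx"])/f*d,(v-ci["cy"])/f*d,d],-1)
    T=np.linalg.inv(np.array(ci["view"])); return P@T[:3,:3].T+T[:3,3]
E
cat > meas.py <<'E'
import sys
from h import *
from rig import robot
tag=sys.argv[1]
for n in ("scene","side"):
    im,d=robot.grab_frame(n)
    P=cloud(d,robot.camera_info(n)); hsv=cv2.cvtColor(im,cv2.COLOR_RGB2HSV).astype(int)
    ok=d>0; inb=ok&(P[...,0]>.35)&(P[...,0]<.9)&(abs(P[...,1])<.4)
    print(n,"table z",np.median(P[inb][:,2]))
    for c,m in (("red",((hsv[...,0]<6)|(hsv[...,0]>176))&(hsv[...,1]>200)),("blue",(hsv[...,0]>100)&(hsv[...,0]<118)&(hsv[...,1]>150))):
        mm=m&inb&(P[...,2]>.011)&(P[...,2]<.04); k,l,s,ce=cv2.connectedComponentsWithStats(mm.astype(np.uint8))
        for i in range(1,k):
            if s[i,4]>40:
                q=P[l==i]; print(c,s[i,4],ce[i].round(),"mean",q.mean(0).round(4),q.min(0).round(3),q.max(0).round(3))
    # silver/dark-top things: z bands
    mm=inb&(P[...,2]>.05)&(P[...,2]<.13)&~((hsv[...,1]>60)&((hsv[...,0]>125)|(hsv[...,0]<8)))
    k,l,s,ce=cv2.connectedComponentsWithStats(mm.astype(np.uint8))
    for i in range(1,k):
        if s[i,4]>60:
            q=P[l==i]; print("tall",s[i,4],ce[i].round(),"mean",q.mean(0).round(4),np.percentile(q,3,axis=0).round(3),np.percentile(q,97,axis=0).round(3))
    np.savez(f"pics/{tag}_{n}.npz",im=im,P=P)
    r=im[150:300,220:460] if n=="scene" else im[120:300,220:400]
    cv2.imwrite(f"pics/{tag}_{n}.png",cv2.resize(r,None,fx=3.2,fy=3.2,interpolation=cv2.INTER_CUBIC)[:,:,::-1])
E
python3 meas.py a
```

```text
scene table z 0.00028817102642397785
blue 176 [376. 169.] mean [0.3777 0.0698 0.0208] [0.35  0.051 0.011] [0.398 0.086 0.027]
blue 369 [432. 267.] mean [0.6093 0.2484 0.0143] [0.572 0.235 0.011] [0.643 0.262 0.017]
tall 149 [180. 137.] mean [ 0.5087 -0.3773  0.0778] [ 0.477 -0.398  0.057] [ 0.606 -0.355  0.085]
tall 110 [288. 139.] mean [ 0.4363 -0.1296  0.091 ] [ 0.42  -0.144  0.081] [ 0.446 -0.116  0.096]
tall 183 [175. 157.] mean [ 0.5543 -0.3637  0.055 ] [ 0.486 -0.392  0.05 ] [ 0.61  -0.349  0.062]
tall 142 [180. 174.] mean [ 0.6334 -0.2857  0.0909] [ 0.617 -0.299  0.084] [ 0.646 -0.273  0.096]
tall 386 [267. 185.] mean [ 0.5847 -0.1077  0.0797] [ 0.566 -0.123  0.052] [ 0.594 -0.099  0.1  ]
tall 389 [322. 202.] mean [0.5895 0.0148 0.081 ] [0.569 0.001 0.052] [0.599 0.024 0.101]
tall 414 [413. 235.] mean [0.6096 0.1999 0.0829] [0.589 0.188 0.053] [0.617 0.211 0.101]
tall 1501 [512. 261.] mean [0.5862 0.3744 0.0688] [0.51  0.351 0.051] [0.643 0.398 0.086]
tall 207 [214. 243.] mean [ 0.7688 -0.1178  0.0913] [ 0.756 -0.132  0.083] [ 0.78  -0.105  0.096]
tall 267 [334. 267.] mean [0.
[... 703 characters left out ...]
 [0.744 0.102 0.096]
tall 550 [297. 193.] mean [0.5791 0.0032 0.0787] [ 0.567 -0.003  0.052] [0.596 0.019 0.1  ]
tall 194 [423. 187.] mean [ 0.7616 -0.1258  0.0911] [ 0.751 -0.138  0.084] [ 0.775 -0.112  0.096]
tall 687 [335. 228.] mean [ 0.5743 -0.1197  0.0792] [ 0.563 -0.126  0.052] [ 0.592 -0.105  0.101]
tall 365 [259. 265.] mean [ 0.4293 -0.1379  0.0911] [ 0.419 -0.15   0.08 ] [ 0.443 -0.121  0.097]
tall 343 [442. 272.] mean [ 0.6256 -0.2937  0.092 ] [ 0.615 -0.307  0.084] [ 0.638 -0.28   0.097]
tall 1989 [443. 347.] mean [ 0.5501 -0.3696  0.0721] [ 0.479 -0.396  0.052] [ 0.607 -0.355  0.086]
tall 66 [397. 386.] mean [ 0.4803 -0.3682  0.053 ] [ 0.477 -0.385  0.051] [ 0.484 -0.351  0.056]
```

View pics/a_scene.png

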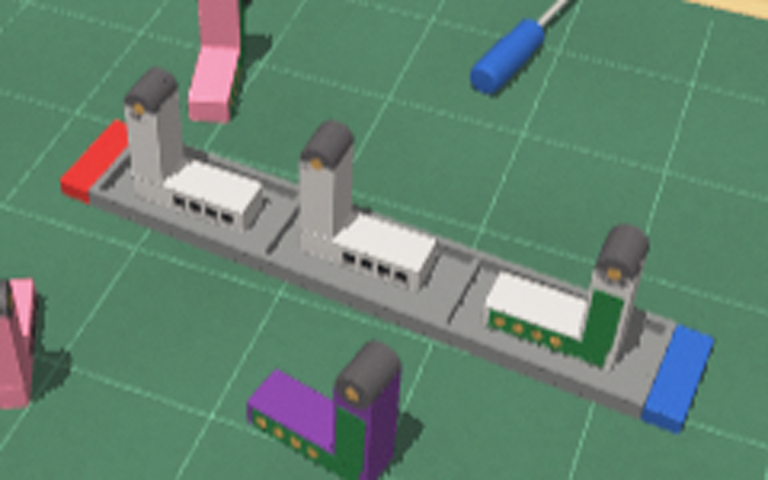

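```bash
cat > fit.py <<'E'
import sys
from h import *
from scipy.optimize import least_squares
def trayfit(tag):
    q=[]
    # cam offsets: use block centres from both views
    A=np.load(f"pics/{tag}_scene.npz");B=np.load(f"pics/{tag}_side.npz")
    return A,B
TC=np.array([0.589,0.0433]); TH=np.arctan2(0.036,0.4105)   # tray y axis = (sin,cos)
U=np.array([np.sin(TH),np.cos(TH)]); V=np.array([np.cos(TH),-np.sin(TH)])
def sdf(p,c,h):
    d=abs(p-c)-h; return np.linalg.norm(np.maximum(d,0),axis=1)+np.minimum(d.max(1),0)
def fit(tag,ytray,sgn):
    out=[]
    for n in ("scene","side"):
        D=np.load(f"pics/{tag}_{n}.npz"); P=D["P"].reshape(-1,3)
        w=P[:,:2]-TC; a=w@U; b=w@V
        m=(abs(a-ytray)<.059)&(abs(b)<.03)&(P[:,2]>.019)&(P[:,2]<.115); out.append(P[m])
    res=[]
    for pts in (out[0],out[1],np.vstack(out)):
        def f(v):
            th=v[2]+TH; u=np.array([np.sin(th),np.cos(th)])*sgn; x=np.array([u[1],-u[0]])
            w=pts[:,:2]-v[:2]; L=np.c_[w@x,w@u,pts[:,2]-.005-v[3]]
            leg=sdf(L,np.array([0,0,.048]),np.array([.015,.012,.048])); ft=sdf(L,np.array([0,-.03,.011]),np.array([.015,.042,.011]))
            return np.minimum(leg,ft)
        c0=TC+U*(ytray+.03*sgn)
        r=least_squares(f,[*c0,0,0],loss="soft_l1",f_scale=.002)
        v=r.x; w=v[:2]-TC
        res.append(v)
        print(ytray,len(pts),"xy",v[:2].round(4),"yaw-rel",np.degrees(v[2]).round(1),"dz",v[3].round(4),"tray x,y",(w@V).round(4),(w@U).round(4),"med err",np.median(abs(r.fun)).round(4))
    return res
E
python3 - <<'E'
from fit import *
print(np.degrees(TH))
fit("a",-.127,-1);fit("a",0,-1);fit("a",.127,1)
from rig import robot
q=robot.read_qpos();print(np.round(robot.read_tcp_rot(),3).tolist())
for p in ((.579,-.111),(.584,.010)):
  for s in (1,-1):
    y=V*s; R=np.array([[ -y[1]*-1, y[0],0],[0,y[1],0],[0,0,-1.]])
    z=np.array([0,0,-1.]); yy=np.r_[y,0]; R=np.c_[np.cross(yy,z),yy,z]
    for h in (.048,.17): print(p,s,h,np.round(robot.ik([*p,h],R),1))
E
```

```text
5.011898754516172
-0.127 882 xy [ 0.5778 -0.1123] yaw-rel -1.9 dz -0.0009 tray x,y 0.0025 -0.156 med err 0.0007
-0.127 1286 xy [ 0.5786 -0.1125] yaw-rel -2.1 dz -0.0003 tray x,y 0.0033 -0.1561 med err 0.0006
-0.127 2168 xy [ 0.5783 -0.1124] yaw-rel -2.0 dz -0.0006 tray x,y 0.0029 -0.156 med err 0.0006
0 920 xy [0.5821 0.0111] yaw-rel -1.6 dz -0.0008 tray x,y -0.0041 -0.0326 med err 0.0006
0 990 xy [0.583  0.0109] yaw-rel -2.0 dz -0.0006 tray x,y -0.0032 -0.0328 med err 0.0006
0 1910 xy [0.5824 0.011 ] yaw-rel -1.7 dz -0.0007 tray x,y -0.0037 -0.0327 med err 0.0006
0.127 974 xy [0.601  0.1992] yaw-rel -1.3 dz -0.0008 tray x,y -0.0017 0.1563 med err 0.0007
0.127 848 xy [0.6019 0.199 ] yaw-rel -1.4 dz -0.0006 tray x,y -0.0007 0.1562 med err 0.0007
0.127 1822 xy [0.6012 0.199 ] yaw-rel -1.5 dz -0.0008 tray x,y -0.0014 0.1562 med err 0.0008
[[-0.909, -0.416, -0.001], [-0.416, 0.909, 0.001], [0.0, 0.001, -1.0]]
(0.579, -0.111) 1 0.048 [  8.1  22.5 -22.6   0.  -44.9 166.9]
(0.579, -0.111) 1 0.17 [  8.1  15.  -15.    0.  -60.  166.9]
(0.579, -0.111) -1 0.048 [  8.1  22.5 -22.6   0.  -44.9 -13.1]
(0.579, -0.111) -1 0.17 [  8.1  15.  -15.    0.  -60.  -13.1]
(0.584, 0.01) 1 0.048 [ 20.2  22.1 -23.3   0.  -44.6 154.8]
(0.584, 0.01) 1 0.17 [ 20.2  14.5 -15.7   0.  -59.8 154.8]
(0.584, 0.01) -1 0.048 [ 20.2  22.1 -23.3   0.  -44.6 -25.2]
(0.584, 0.01) -1 0.17 [ 20.2  14.5 -15.7   0.  -59.8 -25.2]
```

The crop confirms the choice: silver brackets in the tray, the two at the red end mirrored (black-square face towards the camera), and the blue-end one right (green face, leg at crop px 615,280). The model fit agrees to under 1 mm in both views. Starting with the red-end bracket.

```bash
cat > flip.py <<'E'
from fit import *
from rig import robot
def rot(y):
    yy=np.r_[y,0]; z=np.array([0,0,-1.]); return np.c_[np.cross(yy,z),yy,z]
def rv(dth): th=TH+dth; return np.array([np.cos(th),-np.sin(th)])
HI=.168
def grasp(xy,dth):
    R=rot(-rv(dth))
    robot.goto([*xy,HI],R); robot.servo_line([*xy,.049],speed=.15)
    robot.move_gripper(0.0); print("width",robot.read_grip_width()*88,"F",np.round(robot.read_force(),1),"pos",robot.read_position())
    robot.servo_line([*xy,HI],speed=.15); print("lifted width",robot.read_grip_width()*88,robot.read_force().round(1) if hasattr(robot.read_force(),'round') else robot.read_force())
def turn(ty):
    t=TC+U*ty; R=rot(V); q0=np.array(robot.read_qpos()); q=np.array(robot.ik([*t,HI],R))
    if q[5]<q0[5]: q[5]+=360*(q[5]<-173+0) 
    print(q0.round(1),q.round(1)); assert abs(abs(q-q0)[:5]).max()<30 and abs(q[5])<173
    robot.movej(q); print("pos",np.round(robot.read_position(),4),t,"t",robot.read_t(), "w",robot.read_grip_width()*88)
E
python3 - <<'E'
from flip import *
grasp((.5783,-.1124),np.radians(-2.0))
turn(-.097)
im,d=robot.grab_frame("side"); cv2.imwrite("pics/held_a.png",im[:,:,::-1])
im,d=robot.grab_frame("scene"); cv2.imwrite("pics/held_a2.png",im[:,:,::-1])
E
```

```text
width 30.11321124770461 F [0.5 0.5 0.2] pos [ 0.57831381 -0.11238424  0.0489603 ]
lifted width 29.671529833317756 [-0.2 -0.3 -3.1]
[  8.   15.1 -15.3  -0.  -59.7 -11. ] [ 14.   14.5 -15.9   0.  -59.5 161. ]
pos [ 0.5805 -0.0534  0.1679] [ 0.58052583 -0.05332913] t 7.6667 w 30.44129583933325
```

View pics/held_a.png

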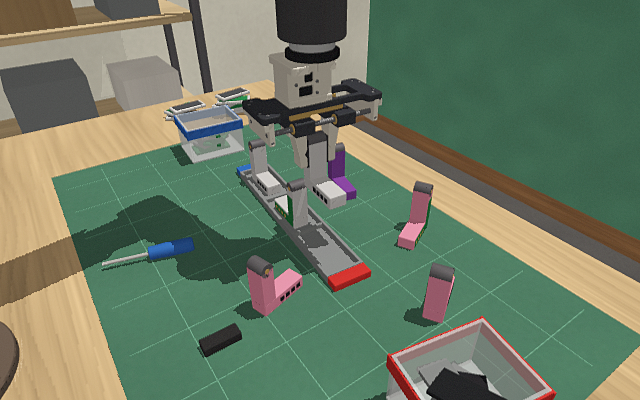

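View pics/held_a2.png

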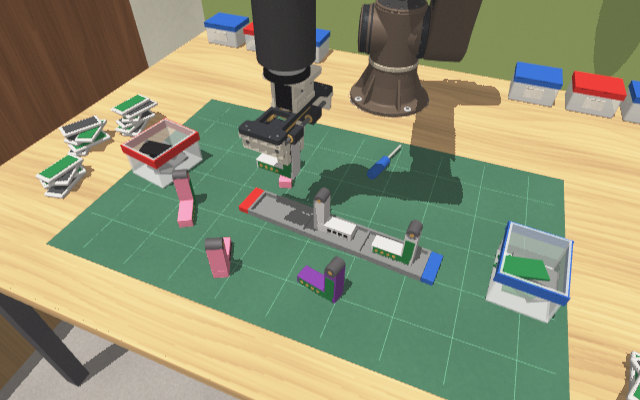

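The bracket is held (scene px 270,162) with its foot towards the red end. I'll check that it's level before lowering it.

```bash
cat > lvl.py <<'E'
from flip import *
def tilt(ty):
    A=[]
    for n in ("scene","side"):
        im,d=robot.grab_frame(n); P=cloud(d,robot.camera_info(n)).reshape(-1,3); w=P[:,:2]-TC; a=w@U-ty; b=w@V
        m=(abs(b)<.02)&(a>-.08)&(a<-.014)&(P[:,2]>.115)&(P[:,2]<.2); L=np.c_[b,a,P[:,2]][m]
        t=L[L[:,2]>np.percentile(L[:,2],99)-.012]
        for lo in (-.07,-.055,-.04,-.027):
            s=L[(L[:,1]>lo)&(L[:,1]<lo+.012)]
            if len(s)>5: print(n,lo,len(s),np.percentile(s[:,2],[5,90]).round(4),"x",np.percentile(s[:,0],[3,97]).round(4))
        if len(L): print(n,"toe",np.percentile(L[:,1],2).round(4),len(L))
E
python3 -c "
from lvl import *
tilt(-.097)"
```

```text
scene -0.07 79 [0.1273 0.1462] x [-0.0063  0.0161]
scene -0.055 87 [0.1279 0.146 ] x [-0.0052  0.0168]
scene -0.04 78 [0.1275 0.1459] x [-0.0032  0.0159]
scene -0.027 60 [0.1277 0.1456] x [0.0043 0.016 ]
scene toe -0.0709 366
side -0.07 133 [0.1295 0.1467] x [-0.0154  0.0122]
side -0.055 121 [0.1291 0.1468] x [-0.0155  0.0129]
side -0.04 115 [0.1291 0.1467] x [-0.0153  0.0118]
side -0.027 118 [0.1271 0.1467] x [-0.0153  0.0129]
side toe -0.0741 839
```

Its foot top is at z = 0.146 along its whole length, as predicted, so it is level. Lowering, then the second bracket.

```bash
cat > place.py <<'E'
from lvl import *
def place(ty):
    t=TC+U*ty
    robot.servo_line([*t,.060],speed=.12); robot.servo_line([*t,.0493],speed=.04)
    print("F",np.round(robot.read_force(),1),np.round(robot.read_position(),4)); robot.dwell(.15)
    robot.move_gripper(1.0); print("open",robot.read_grip_width()*88)
    robot.servo_line([*t,HI],speed=.15); print("t",robot.read_t())
E
python3 - <<'E'
from place import *
place(-.097)
grasp((.5824,.0110),np.radians(-1.7))
turn(.03)
tilt(.03)
im,d=robot.grab_frame("side"); cv2.imwrite("pics/held_b.png",im[:,:,::-1])
E
```

```text
F [ 0.7 -0.4 -2.3] [ 0.5803 -0.0534  0.0491]
open 87.7777379291099
t 11.5
width 30.27929500775762 F [-0.  -0.3  0.7] pos [0.5823691  0.01099505 0.04894184]
lifted width 29.953141694755665 [-0.4  0.  -2. ]
[ 20.3  14.5 -16.1  -0.  -59.5 -23.6] [ 25.8  15.7 -14.3   0.  -60.  149.2]
pos [0.5916 0.0732 0.168 ] [0.59162088 0.0731853 ] t 19.5917 w 30.065790367950857
scene -0.07 94 [0.1277 0.1459] x [-0.0054  0.0161]
scene -0.055 99 [0.128  0.1461] x [-0.0069  0.0166]
scene -0.04 97 [0.1277 0.1462] x [-0.0055  0.0156]
scene -0.027 77 [0.1269 0.1455] x [0.0036 0.0165]
scene toe -0.0702 442
side -0.07 90 [0.1285 0.1466] x [-0.0154  0.0122]
side -0.055 84 [0.1284 0.1466] x [-0.0153  0.0127]
side -0.04 79 [0.1287 0.1466] x [-0.0153  0.013 ]
side -0.027 89 [0.1308 0.1667] x [-0.0153  0.0124]
side toe -0.0745 647
```

View pics/held_b.png

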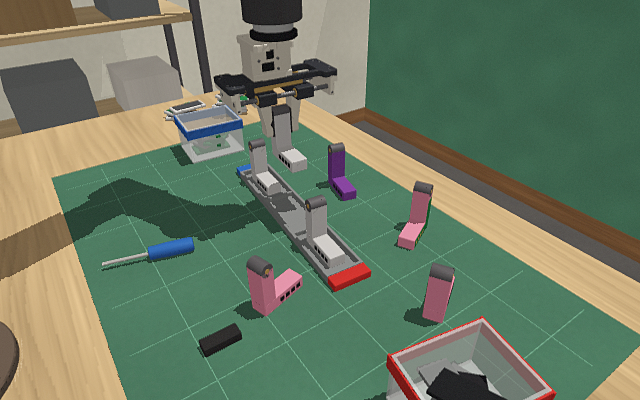

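The first bracket now stands with its leg to the blue end (px 317,220). The second is held level (px 285,140). Placing it and checking all three.

```bash
python3 - <<'E'
from place import *
place(.03)
robot.movej([-48.925,20.546,.682,0,-70.136,-16.507]); print(robot.read_t())
E
python3 meas.py z >/dev/null
python3 - <<'E'
from fit import *
fit("z",-.127,1);fit("z",0,1);fit("z",.127,1)
E
```

```text
F [-0.3  0.7 -1.4] [0.5914 0.0731 0.0491]
open 88.12552939935269
t 23.375
26.05
-0.127 844 xy [ 0.58   -0.0542] yaw-rel -0.1 dz -0.0009 tray x,y -0.0005 -0.0979 med err 0.0006
-0.127 1364 xy [ 0.5807 -0.0544] yaw-rel 0.0 dz -0.0002 tray x,y 0.0003 -0.098 med err 0.0006
-0.127 2208 xy [ 0.5803 -0.0543] yaw-rel -0.1 dz -0.0005 tray x,y -0.0001 -0.098 med err 0.0006
0 906 xy [0.5909 0.0722] yaw-rel -0.2 dz -0.0009 tray x,y -0.0006 0.029 med err 0.0006
0 1033 xy [0.5919 0.072 ] yaw-rel 0.2 dz -0.0004 tray x,y 0.0004 0.0288 med err 0.0006
0 1939 xy [0.5913 0.0721] yaw-rel -0.0 dz -0.0006 tray x,y -0.0002 0.0289 med err 0.0007
0.127 982 xy [0.6009 0.1992] yaw-rel -1.7 dz -0.0008 tray x,y -0.0018 0.1563 med err 0.0007
0.127 810 xy [0.602  0.1991] yaw-rel -1.6 dz -0.0005 tray x,y -0.0006 0.1563 med err 0.0006
0.127 1792 xy [0.6012 0.1991] yaw-rel -1.7 dz -0.0007 tray x,y -0.0015 0.1563 med err 0.0007
```

View pics/z_scene.png

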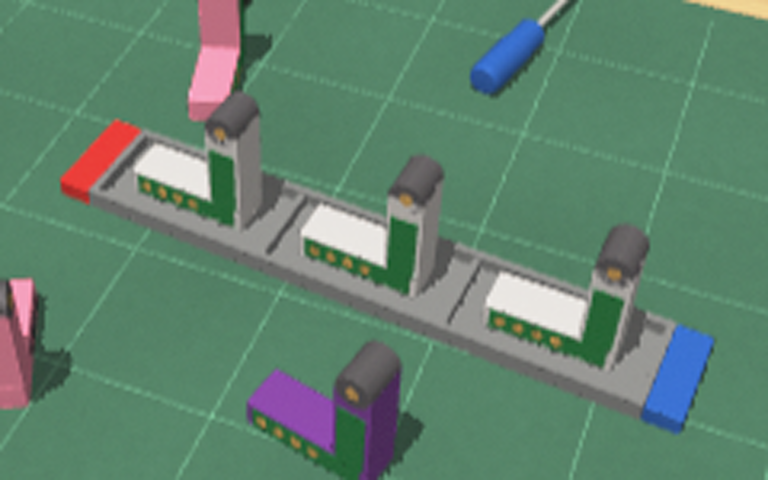

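The crop shows all three legs to the blue end (crop px 232,160, 413,225 and 618,290) with their green faces alike. The fits are within 2 mm of the targets.

```bash
python3 -c "
from rig import robot
print(robot.job_done(), robot.read_t())"
```

```text
the job is handed in; nothing more can be done
the job is handed in; nothing more can be done
```

I turned the two mirrored brackets (red-end and middle compartments) half a turn each and set them back down in their own compartments. I left the blue-end bracket, which already stood right, alone. The job was handed in shortly after 26 s on the robot's clock.

- **Positions:** in the last camera fit, the grip points were at tray y = -98, 29 and 156 mm, against targets of -97, 30 and 157 mm. All were within 2 mm of the tray's centre line.
- **Upright and square:** the brackets stood upright on the compartment floors, within 2° of square.
- **Untouched bracket:** the blue-end bracket measured the same before and after, to about 0.1 mm.
- **Robot:** the arm was back at its start pose and clear of everything. No check failed or disagreed.

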